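# Shim the rocking spray-can rack

### The job

The spray-can rack on the counter rocks because the foot plate at its near right corner has lost its rubber pad. Pick up the tapered plastic shim, slide it thin end first, flat on the counter and straight in from the robot's side, under about the middle of that foot until it drags snugly between foot and counter, without jacking the rack up or bumping it and without disturbing the other things on the counter. Finish still gripping the shim at that depth: do not let go, a colleague is about to screw the foot down.

Things in the scene. Friction and masses are not known exactly. Their poses are not given: they have to be found in the camera images.
- shim: the tapered plastic shim, dark grey, 30 g, flat on the counter: a wedge 130 mm long (its x), 32 mm wide (its y). Origin in the middle of its flat underside; x points along it to the thin end, z up. From the thin end (1.5 mm thick) it rises evenly over 100 mm to 11 mm; the last 30 mm are a level block 11 mm thick. The two flat packers of the same plastic are not it
- shim_tip (a point): middle of the lower edge of the shim's thin end, at the counter's level; axes as the shim's
- shim_butt (a point): centre of the level 30 mm thick-end block of the shim (11 mm thick, 32 mm wide), 50 mm behind the shim's origin, the place to grip it; axes as the shim's
- foot_edge (a point): on the rack's padless near right foot, a level steel plate 60 x 60 mm, 4 mm thick: middle of its lower edge that faces the robot. x points level straight in under the foot (the way the shim goes), y left along the edge. The underside is 4 to 6.5 mm above the counter (varies), so the shim starts to drag when 26 to 53 mm of it are past the edge. Free space behind and right of the foot
- rack: the stock rack: a stepped cream steel stand, half filled with spray cans, 200 mm deep (its x), 300 mm wide (its y), 310 mm high. Origin at its near right corner, straight below foot_edge near counter level; x points away from the robot, into the rack, y left along its back. Foot plates stick out sideways at its corners; its upright back sheet (to 240 mm high) stands at x = 30 mm, from y = 25 to 325 mm
- lift (a joint): angle (rad) by which the rack's right side is raised about its two left feet: 0 standing; 0.003 is 1 mm at the padless foot. The rack's weight (5 kg) keeps it at 0 until the foot is pushed up with about 20 N; below that the foot is firm. Once the shim touches foot and counter, each further mm of it adds about 3 N of load, and it drags at about that load
- spray_can: loose spray can standing on the counter, 52 mm across, 185 mm high; origin under its middle
- paint_tin: small paint tin, 96 mm across, 109 mm high; origin under its middle
- tape_roll: roll of tape lying flat, 100 mm across, 24 mm high; origin under its middle
- screwdriver: black-handled screwdriver lying on the counter; origin under it
- packer_a: flat plastic packer, 100 x 28 x 6 mm, of one thickness throughout; origin under its middle
- packer_b: flat plastic packer, 100 x 28 x 6 mm, of one thickness throughout; origin under its middle
- brush: paint brush lying on the counter, wooden handle; origin under it
- screw_box: small open cardboard box, 90 x 120 x 45 mm high; origin under its middle
There are look-alikes about, which are no part of the job. Leave any turquoise look-alike of the shim alone.

How it is judged:
On the way:
1. the gripped shim's thin end has entered under the loose foot (contact force between the fingers and shim above 1 N and x of shim_tip in the frame of foot_edge above 0.005 m and z of shim_tip in the frame of foot_edge below 0 m and y of shim_tip in the frame of foot_edge between -0.03 and 0.03 m), for 0.1 s.
At the end, for the whole second after the job is handed in: the shim is still gripped (over 4 N) and at rest, lying flat (within 6 degrees) and pointing straight in (within 15 degrees), its thin end at least 20 mm past the foot's edge and within 20 mm of the foot's middle; the foot bears on it with 1 to 20 N; the foot is lifted by no more than 1.2 mm (contact force between shim and rack between 1 and 20 N and value of joint lift below 0.0035 rad and contact force between the fingers and shim above 4 N and x of shim_tip in the frame of foot_edge above 0.02 m and z of shim_tip in the frame of foot_edge below 0 m and y of shim_tip in the frame of foot_edge between -0.02 and 0.02 m and angle between the x axis of shim and the x axis of rack, either way round below 0.26 rad and angle between shim's own z axis and vertical below 0.1 rad and linear speed of shim below 0.01 m/s); the arm keeps its last pose, push and grip.
It fails at once if the rack is jacked up or tipped (foot raised more than 3 mm) (value of joint lift above 0.0085 rad).
It fails at once if the shim is rammed against the rack (over 35 N) (contact force between shim and rack above 35 N).
It fails at once if the robot bumps the rack (over 8 N) (contact force between any of the arm, the fingers and rack above 8 N).
It fails at once if another thing on the counter is moved by more than 30 mm (distance of any of spray_can, paint_tin, tape_roll, screwdriver, packer_a, packer_b, brush, screw_box from where it was at the start of the episode above 0.03 m).
It also fails if it takes over 45 s, if anything falls off the work surface, if the arm or the gripper's body presses on something with over 40 N, if the wrist force passes 120 N, or if a joint passes its speed limit or range.

### The arm

A 6-joint arm with a two-finger parallel gripper is mounted at the origin on the work surface. World frame = base frame: x ahead of the robot, y to its left, z up, the work surface at z = 0. Lengths are in m, angles in rad, forces in N, time in s.
With the tool pointing down it reaches from about 0.325 to 0.85 m from the base axis. Payload 4.4 kg.
Tool frame: the origin (TCP) lies between the finger pads; the fingertips stand 25 mm ahead of it and the grasp point (between the pads) lies 6 mm ahead of it; z points along the fingers, y is the line along which they close (so a half turn about z gives the same grasp; the last joint's range is limited). The gripper opens to 94 mm and grips with 3 to 60 N. Pads are 16 mm wide; open, the fingers measure 119 mm over their backs; the gripper's body (75 mm by 177 mm) begins 78 mm behind the grasp point.
Start: joints at [1.048, 0.207, 1.542, -0, 1.393, -0.15], TCP at [0.209, 0.536, 0.23] pointing down, gripper open.
Joint ranges: [-2.73, 2.73], [-0.86, 2.22], [0.23, 2.46], [-1.11, 4.25], [0.08, 2.63], [-2.82, 2.82]. Speed limits (rad/s): [2.79, 2.79, 3.14, 3.14, 3.14, 3.14].

### API

Orientations are given as [roll, pitch, yaw] about the fixed x, y, z axes, in that order (R = Rz(yaw) Ry(pitch) Rx(roll)).
In Python, from cell import readout, viewer, ctrl gives the robot as it stands.
- The arm moves only by the tool send_rows, never from a script. Its argument "series" is a list of rows, each a list of 3 entries, a list of its own where there are three numbers: the gripper command: -1 is fully open, 1 is shut, values between are in proportion, then the shift along the tool's x, y, z in units of 0.1 m (1.0 is 0.1 m), then the turn, a rotation vector about the tool's x, y, z in units of 360 degrees (1.0 is 360 degrees). In form: [[fingers, [tx, ty, tz], [wx, wy, wz]], ...]. A call has 1 to 20 rows; each row is the pose to reach, as a shift and turn from the pose commanded when the call began, along the tool's axes at that moment, turning the shorter way round; what a row does not reach only later rows make up. A row lasts 1/12 s, in which the tool goes at most 41.7 mm and 7.16 degrees, less where a joint would pass 70% of its speed; a pose out of reach is approached as far as the arm can. A call with a number of a shift or a turn outside -1 to 1 is refused whole. A call with a gripper value outside its range is refused whole. The fingers move at their own pace and stop on an object; "squeeze" is the grip in N (left out, the last holds). Time passes only in rows, so rows that repeat a pose let the fingers close. It gives the time, the measured TCP pose, the force, the opening and the grip force at its end, in the units of the state.
- readout.get_obs(): the state, without advancing time (a new reading comes with each control period).
- viewer.get_image(name): name is "scene" or "top" or "wrist"; returns the picture (400x640x3 uint8, red, green, blue); there is no depth.
- viewer.camera_info(name): a dict with "fov_y" (degrees; the focal length in pixels is half the picture's height over the tangent of half this angle, whatever the lens; pixels are square), "cx", "cy" (the principal point, pixels), "R" (3x3) and "t" (3): a world point X has camera coordinates R X + t; the wrist camera has in their place "hand_eye" (4x4, takes a point from camera to tool coordinates, whose origin is the TCP and whose axes are the flange's). Camera axes: x right, y down, z forward; pixel columns grow to the right and rows downward; lengths in m; the calibration is good to about 2 mm. A picture is of the moment at which its call begins: read the wrist's pose just before it. camera_info takes no time and is no camera call.
- ctrl.sign_off(): hands the job in; it is judged then, once.
The state is a dict: "time": time; "joint_positions": joint angles; "joint_vel": joint speeds; "joint_torque": joint torques, N m; "tool_pos": TCP position; "ee_rot": TCP orientation; "force": force on the tool from outside, world axes, zero at the start; "ft_torque": the same for the moment, N m; "width": finger opening in m; "grip_force": force on a finger pad.
Only numpy, scipy, OpenCV 4.12 (cv2) and the standard library are available. Lean on these libraries where they do the work, as an engineer would, in place of code of your own. Each camera call takes 0.05 s, during which the arm holds its last target. There are 200 camera calls.

## Working session

There is one attempt and no reset: what is moved stays moved. The work goes in short steps, Python scripts to look and compute and a tool call to move; the robot and the scene stay as the last step left them, time stands still between calls to the robot, and variables do not carry over. Pictures are saved under pics/ and viewed, at most 10 in all, crops included, and the job is handed in when it is done.

Besides the shell and the picture viewer there is one more tool, called after "Call:" as name(argument=value, ...) on one line, values as JSON. send_rows: Moves the arm, as the interface text tells. Its arguments: {"type":"object","properties":{"series":{"type":"array","items":{"type":"array"}},"squeeze":{"type":"number"}},"required":["series"]}

```bash
mkdir -p pics; python3 - <<'E'
from cell import readout, viewer, ctrl
import cv2
o=readout.get_obs(); print({k:o[k] for k in('time','tool_pos','ee_rot','force','width','grip_force')})
for n in("scene","top","wrist"):
    i=viewer.get_image(n); cv2.imwrite(f"pics/{n}0.png",i[:,:,::-1]); c=viewer.camera_info(n); print(n,c)
E
```

```text
{'time': 0.0, 'tool_pos': array([0.20851477, 0.53508181, 0.22932246]), 'ee_rot': array([-3.13942126e+00, -3.59465900e-04,  2.76978890e+00]), 'force': array([ 0.95912402, -0.14932412, -0.80170394]), 'width': 0.09377977432529092, 'grip_force': 0.0}
scene {'fov_y': 57.742774091734354, 'cx': 321.27019122985416, 'cy': 195.6104262189097, 'R': array([[ 0.64193306,  0.76674327, -0.00516789],
       [ 0.59451349, -0.50197257, -0.62815384],
       [-0.48422687,  0.40016033, -0.778072  ]]), 't': array([-0.34612518, -0.30222941,  1.35907052])}
top {'fov_y': 56.77056008596009, 'cx': 312.2350574308519, 'cy': 204.7769930497473, 'R': array([[-0.04456753, -0.99899904,  0.00382736],
       [-0.97852076,  0.04288143, -0.20163904],
       [ 0.20127309, -0.01273171, -0.97945242]]), 't': array([-0.0092329 ,  0.52814979,  1.11417767])}
wrist {'fov_y': 61.10132969308358, 'cx': 318.95036104688063, 'cy': 205.11766086780966, 'hand_eye': array([[ 2.25608224e-04, -9.61854612e-01, -2.73561061e-01,
         8.04620085e-02],
       [ 9.99999803e-01,  5.69645488e-05,  6.24418420e-04,
        -3.43516167e-04],
       [-5.85016455e-04, -2.73561148e-01,  9.61854436e-01,
        -1.55156261e-01],
       [ 0.00000000e+00,  0.00000000e+00,  0.00000000e+00,
         1.00000000e+00]])}
```

View pics/top0.png

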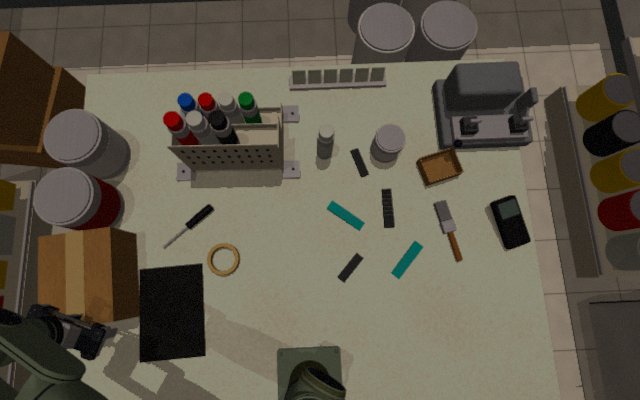

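View pics/scene0.png

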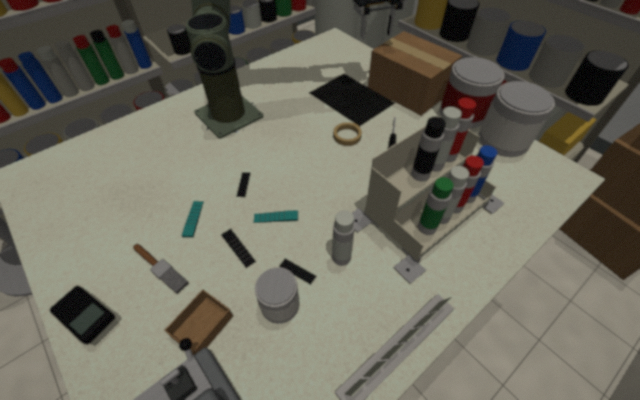

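The top view shows the rack's near-right foot at about (290,169). There are three dark candidates, at (359,162), (388,208) and (350,267); the one at (388,208) is the longest. I'll zoom in and measure it.

```bash
cat > h.py <<'E'
from cell import readout, viewer, ctrl
import numpy as np, cv2
from scipy.spatial.transform import Rotation as Ro
def cam(n,o=None):
    c=viewer.camera_info(n); f=200/np.tan(np.radians(c['fov_y']/2))
    K=np.array([[f,0,c['cx']],[0,f,c['cy']],[0,0,1]])
    if n!='wrist': return K,np.array(c['R']),np.array(c['t'])
    T=np.eye(4);T[:3,:3]=Ro.from_euler('xyz',o['ee_rot']).as_matrix();T[:3,3]=o['tool_pos']
    M=np.linalg.inv(T@c['hand_eye']); return K,M[:3,:3],M[:3,3]
def toW(C,uv,z):
    K,R,t=C; uv=np.atleast_2d(uv).astype(float)
    d=np.c_[uv,np.ones(len(uv))]@np.linalg.inv(K).T@R; c=-R.T@t
    return c+d*((z-c[2])/d[:,2])[:,None]
def px(C,X):
    K,R,t=C; p=(np.atleast_2d(X)@R.T+t)@K.T; return p[:,:2]/p[:,2:]
E
python3 - <<'E'
from h import *
i=cv2.imread('pics/top0.png'); C=cam('top')
m=((i.max(2)<75)*255).astype(np.uint8); m[:,:270]=0;m[:140]=0;m[290:]=0;m[:,430:]=0
n,l,s,ce=cv2.connectedComponentsWithStats(m)
for k in range(1,n):
    if s[k,4]<60: continue
    v,u=np.nonzero(l==k); W=toW(C,np.c_[u,v],0.006)[:,:2]
    r=cv2.minAreaRect((W*1000).astype(np.float32)); print(ce[k],s[k,4],np.round(r[0]),np.round(r[1]),r[2])
cv2.imwrite('pics/c1.png',cv2.resize(i[95:245,270:420],(600,600),interpolation=cv2.INTER_CUBIC))
print(toW(C,[[283,178],[299,178],[283,161],[299,161]],0.009))
E
```

```text
[276.43839542 156.51289398] 349 [711.  80.] [ 44. 114.] 88.76318359375
[324.19636364 148.67636364] 275 [727. -83.] [51. 68.] 87.2968521118164
[381.83544304 153.64556962] 316 [ 705. -280.] [96. 64.] 64.27595520019531
[359.03463203 162.51082251] 231 [ 676. -197.] [100.  28.] 18.3746280670166
[423.17837838 169.15675676] 185 [ 641. -408.] [ 44. 106.] 83.8014144897461
[387.29319372 208.27225131] 382 [ 516. -279.] [ 33. 128.] 89.94285583496094
[349.90151515 267.23484848] 264 [ 330. -144.] [27. 99.] 47.803749084472656
[[0.63158518 0.06000469 0.009     ]
 [0.62926992 0.00681583 0.009     ]
 [0.69076942 0.05830792 0.009     ]
 [0.68844196 0.00460335 0.009     ]]
```

View pics/c1.png

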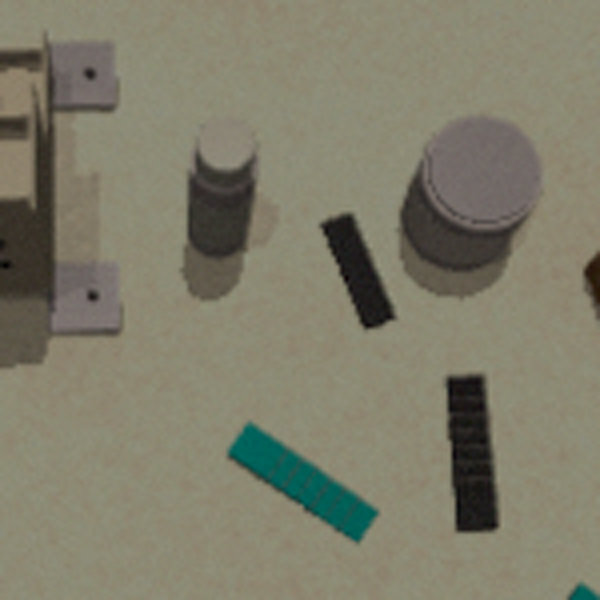

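The shim is the 128 x 33 mm piece at world (0.516, -0.279). It lies along x, and its plain block, which looks like the butt, is on the robot's side. The foot's near edge is at about x = 0.630, y = 0.035. Next I'll move to a pose where the wrist camera sees the foot.

Call:
send_rows(series=[[-1, [-0.88, -0.62, 0], [0, 0, -0.0592]], [-1, [-0.88, -0.62, 0], [0, 0, -0.0592]], [-1, [-0.88, -0.62, 0], [0, 0, -0.0592]], [-1, [-0.88, -0.62, 0], [0, 0, -0.0592]]])

```text
time: 0.48
tool_pos: [0.2703, 0.4423, 0.2299]
ee_rot: [-3.139, 0.0, -3.141]
force: [0.6, 0.6, 0.1]
width: 0.0939
grip_force: 0.0
```

Call:
send_rows(series=[[-1, [-0.4, -0.82, 0], [0, 0, 0]], [-1, [-0.4, -0.82, 0], [0, 0, 0]], [-1, [-0.4, -0.82, 0], [0, 0, 0]]])

```text
time: 0.73
tool_pos: [0.3096, 0.3605, 0.23]
ee_rot: [-3.139, 0.0, 3.137]
force: [0.5, -0.4, 0.4]
width: 0.0937
grip_force: 0.0
```

Call:
send_rows(series=[[-1, [-0.4, -0.82, 0], [0, 0, 0]], [-1, [-0.4, -0.82, 0], [0, 0, 0]], [-1, [-0.4, -0.82, 0], [0, 0, 0]]])

```text
time: 0.98
tool_pos: [0.35, 0.2788, 0.2304]
ee_rot: [-3.14, 0.001, 3.137]
force: [-0.4, 0.7, 0.1]
width: 0.0938
grip_force: 0.0
```

Call:
send_rows(series=[[-1, [-0.4, -0.82, 0], [0, 0, 0]], [-1, [-0.4, -0.82, 0], [0, 0, 0]], [-1, [-0.4, -0.82, 0], [0, 0, 0]]])

```text
time: 1.23
tool_pos: [0.3904, 0.197, 0.2306]
ee_rot: [-3.14, 0.001, 3.136]
force: [0.3, 1.0, 0.2]
width: 0.0938
grip_force: 0.0
```

Call:
send_rows(series=[[-1, [-0.4, -0.82, 0], [0, 0, 0]], [-1, [-0.4, -0.82, 0], [0, 0, 0]], [-1, [-0.4, -0.82, 0], [0, 0, 0]]])

```text
time: 1.48
tool_pos: [0.4307, 0.1151, 0.2307]
ee_rot: [-3.14, 0.002, 3.137]
force: [0.1, -0.0, 0.1]
width: 0.0941
grip_force: 0.0
```

Call:
send_rows(series=[[-1, [-0.5, -0.8, 0], [0, 0, 0]], [-1, [-0.5, -0.8, 0], [0, 0, 0]], [-1, [-0.5, -0.8, 0], [0, 0, 0]], [-1, [-0.5, -0.8, 0], [0, 0, 0]], [-1, [-0.5, -0.8, 0], [0, 0, 0]]])

```text
time: 1.9
tool_pos: [0.4781, 0.0392, 0.23]
ee_rot: [3.14, -0.002, 3.141]
force: [-0.5, 0.0, -0.8]
width: 0.0941
grip_force: 0.0
```

```bash
python3 - <<'E'
from h import *
o=readout.get_obs(); print(o['tool_pos'],o['ee_rot'])
i=viewer.get_image('wrist')[:,:,::-1]; cv2.imwrite('pics/w1.png',i); C=cam('wrist',o); np.savez('pics/w1.npz',K=C[0],R=C[1],t=C[2])
p=px(C,[[.63,.035,.009]])[0]; print(p)
u,v=np.clip(p.astype(int),[75,56],[565,344]); print(u,v)
cv2.imwrite('pics/w1c.png',cv2.resize(i[v-56:v+56,u-75:u+75],None,fx=5,fy=5,interpolation=cv2.INTER_CUBIC))
E
```

```text
[0.47810628 0.03924721 0.2299954 ] [ 3.13997478e+00 -1.58122011e-03  3.14077916e+00]
[315.23391476 301.51962626]
315 301
```

View pics/w1c.png

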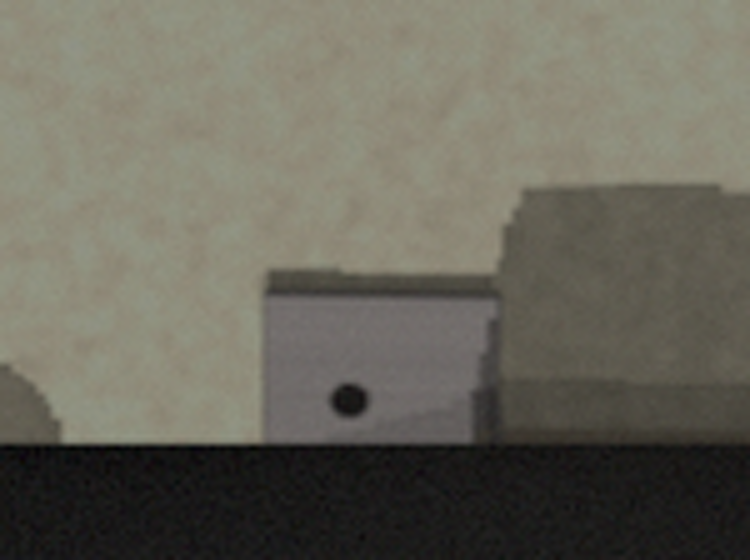

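The wrist view is inverted, with the robot's side at the top. It shows the padless foot, with its near top edge running from about crop (266,295) to (497,293) and the rack's sheet to the right.

```bash
python3 - <<'E'
from h import *
d=np.load('pics/w1.npz'); C=(d['K'],d['R'],d['t'])
g=cv2.cvtColor(cv2.imread('pics/w1.png'),cv2.COLOR_BGR2GRAY).astype(float)
# near top edge: strongest dark->bright row step per column, subpixel; right side edge: column step per row
P=[]
for u in range(296,337):
    c=np.diff(g[300:308,u]); k=c.argmax(); w=np.clip(c,0,None); P.append((u,300.5+(w*np.arange(7)).sum()/w.sum()))
P=np.array(P); f=np.polyfit(P[:,0],P[:,1],1,w=1/(.3+abs(P[:,1]-np.median(P[:,1])))); print('edge',f,np.polyval(f,[293.5,339]))
for z in(.008,.0105):
    W=toW(C,[[293.5,np.polyval(f,293.5)],[339,np.polyval(f,339)]],z); print(W.round(4),np.linalg.norm(W[1]-W[0]),'yaw deg',np.degrees(-np.arctan2(*(W[1]-W[0])[:2])))
print(g[325,285:300],g[303,335:344])
E
```

```text
edge [7.60673815e-03 3.01701604e+02] [303.93418146 304.28028805]
[[0.634  0.0076 0.008 ]
 [0.6346 0.065  0.008 ]] 0.05739156862641372 yaw deg -0.5986694585035033
[[0.6324 0.0078 0.0105]
 [0.633  0.0648 0.0105]] 0.057011268368574876 yaw deg -0.5986694585036463
[141. 142. 140. 139. 142. 140. 140. 121. 101. 107. 107. 107. 107. 108.
 109.] [61. 60. 64. 63. 68. 84. 91. 91. 94.]
```

Call:
send_rows(series=[[-1, [0.1, -0.85, 0.0], [0, 0, 0]], [-1, [0.1, -0.85, 0.0], [0, 0, 0]], [-1, [0.1, -0.85, 0.0], [0, 0, 0]]])

```text
time: 2.2
tool_pos: [0.4675, -0.0496, 0.2305]
ee_rot: [-3.139, -0.0, 3.139]
force: [0.4, -0.1, -0.2]
width: 0.0937
grip_force: 0.0
```

Call:
send_rows(series=[[-1, [0.1, -0.95, 0.0], [0, 0, 0]], [-1, [0.1, -0.95, 0.0], [0, 0, 0]], [-1, [0.1, -0.95, 0.0], [0, 0, 0]]])

```text
time: 2.45
tool_pos: [0.4581, -0.1436, 0.2307]
ee_rot: [-3.14, 0.0, 3.141]
force: [0.7, -0.1, -0.3]
width: 0.094
grip_force: 0.0
```

Call:
send_rows(series=[[-1, [0.1, -0.95, 0.0], [0, 0, 0]], [-1, [0.1, -0.95, 0.0], [0, 0, 0]], [-1, [0.1, -0.95, 0.0], [0, 0, 0]]])

```text
time: 2.7
tool_pos: [0.4485, -0.2391, 0.2307]
ee_rot: [-3.14, 0.001, 3.14]
force: [1.0, 0.2, -0.8]
width: 0.0944
grip_force: 0.0
```

Call:
send_rows(series=[[-1, [0.0, -0.45, 0], [0, 0, 0]], [-1, [0.0, -0.45, 0], [0, 0, 0]], [-1, [0, -0.45, 0], [0, 0, 0]]])

```text
time: 2.95
tool_pos: [0.4489, -0.2815, 0.2302]
ee_rot: [3.14, 0.0, 3.14]
force: [0.7, 0.4, 0.8]
width: 0.0942
grip_force: 0.0
```

```bash
python3 - <<'E'
from h import *
o=readout.get_obs(); print(o['time'],o['tool_pos'],o['ee_rot'])
i=viewer.get_image('wrist')[:,:,::-1].copy(); cv2.imwrite('pics/w2.png',i); C=cam('wrist',o); np.savez('pics/w2.npz',K=C[0],R=C[1],t=C[2])
m=((i.max(2)<75)*255).astype(np.uint8); m[325:]=0
n,l,s,ce=cv2.connectedComponentsWithStats(m)
for k in range(1,n):
    if s[k,4]<300: continue
    v,u=np.nonzero(l==k); W=toW(C,np.c_[u,v],0.005)[:,:2]
    r=cv2.minAreaRect((W*1000).astype(np.float32)); print(ce[k],s[k,4],np.round(r[0],1),np.round(r[1],1),r[2])
    for a,b in((430,450),(450,466),(466,480),(480,500),(500,520),(520,540),(540,560),(560,580)):
        q=W[(W[:,0]*1000>a)&(W[:,0]*1000<b)]
        if len(q)>5: print(a,b,len(q),q[:,1].min().round(4),q[:,1].max().round(4),q[:,1].mean().round(4))
E
```

```text
2.95 [ 0.44892156 -0.28152788  0.23024643] [3.14024201e+00 3.67965297e-05 3.14020400e+00]
[451.37518142  68.4894775 ] 2756 [ 329.6 -143.5] [ 28.4 100.7] 47.810585021972656
[284.13127285  80.02160186] 3009 [ 345.9 -325.1] [ 32.8 128. ] 48.33948516845703
[157.77860883 162.06207928] 1337 [ 433.4 -471.9] [202.6  45.6] 11.8272123336792
430 450 108 -0.4562 -0.4456 -0.4508
450 466 84 -0.4516 -0.4429 -0.4472
466 480 132 -0.4863 -0.4401 -0.4531
480 500 112 -0.4465 -0.4352 -0.4413
500 520 139 -0.4492 -0.431 -0.4385
520 540 36 -0.4386 -0.4313 -0.4346
[ 10.61098528 217.21404304] 1766 [ 481.7 -636.2] [ 34.9 127.6] 75.50463104248047
430 450 152 -0.646 -0.6334 -0.6393
450 466 182 -0.6499 -0.6323 -0.6407
466 480 223 -0.6537 -0.6301 -0.6418
480 500 380 -0.6588 -0.628 -0.643
500 520 468 -0.664 -0.6266 -0.6448
520 540 324 -0.6691 -0.6284 -0.6514
[321.47609943 233.52122371] 2615 [ 516.  -277.8] [ 30.5 129.2] 89.472900390625
450 466 340 -0.2926 -0.2625 -0.2775
466 480 297 -0.2927 -0.2623 -0.2776
480 500 445 -0.2929 -0.2623 -0.278
500 520 390 -0.2931 -0.2631 -0.2781
520 540 413 -0.2933 -0.2628 -0.2782
540 560 375 -0.2935 -0.2639 -0.2787
560 580 342 -0.2937 -0.2638 -0.279
[135.97769734 299.95025689] 8564 [ 577.4 -537.7] [312.5 117.9] 89.8641128540039
520 540 417 -0.4236 -0.3814 -0.3985
540 560 626 -0.4403 -0.3814 -0.4075
560 580 677 -0.4573 -0.3849 -0.4199
[438.09086307 288.04403948] 3951 [ 592.8 -133.8] [168.   61.2] 40.350711822509766
520 540 378 -0.1807 -0.141 -0.1642
540 560 606 -0.1807 -0.1231 -0.1554
560 580 715 -0.1774 -0.106 -0.143
[574.49670719 309.795846  ] 3948 [613.   45.4] [178.4  49.4] 89.8641128540039
```

View pics/w2.png

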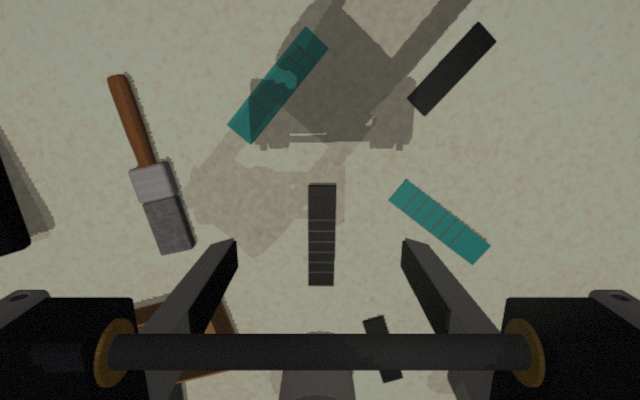

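The plain, unlined block is at the robot's end (321,195) and the thin end is at (321,285). The measured 130 x 31 mm matches the shim. Its yaw is about -0.5°, its butt is at (0.466, -0.2775), and the foot edge's middle is at about (0.633, 0.036). The fingers are clear of the turquoise look-alike on the right. Next I'll descend with a narrower opening.

Call:
send_rows(series=[[-0.3, [-0.17, 0.04, 0.4], [0, 0, 0]], [-0.3, [-0.17, 0.04, 0.8], [0, 0, 0]], [-0.3, [-0.17, 0.04, 1.0], [0, 0, 0]], [-0.3, [-0.17, 0.04, 1.0], [0, 0, 0]], [-0.3, [-0.17, 0.04, 1.0], [0, 0, 0]]], squeeze=30)

```text
time: 3.42
tool_pos: [0.4651, -0.2751, 0.1295]
ee_rot: [3.139, -0.003, -3.139]
force: [0.9, -0.0, 0.6]
width: 0.0642
grip_force: 0.0
```

Call:
send_rows(series=[[-0.3, [0, 0, 0.35], [0, 0, 0]], [-0.3, [0, 0, 0.65], [0, 0, 0]], [-0.3, [0, 0, 0.8], [0, 0, 0]], [-0.3, [0, 0, 0.8], [0, 0, 0]], [-0.3, [0, 0, 0.8], [0, 0, 0]]])

```text
time: 3.83
tool_pos: [0.4667, -0.278, 0.0522]
ee_rot: [-3.14, 0.002, -3.141]
force: [0.1, 0.1, 0.1]
width: 0.061
grip_force: 0.0
```

Call:
send_rows(series=[[-0.3, [0, 0, 0.12], [0, 0, 0]], [-0.3, [0, 0, 0.21], [0, 0, 0]], [-0.3, [0, 0, 0.21], [0, 0, 0]], [-0.3, [0, 0, 0.21], [0, 0, 0]]])

```text
time: 4.17
tool_pos: [0.4654, -0.2779, 0.0294]
ee_rot: [3.141, -0.0, 3.142]
force: [0.1, 0.2, 0.2]
width: 0.0615
grip_force: 0.0
```

Call:
send_rows(series=[[1, [0, 0, 0], [0, 0, 0]], [1, [0, 0, 0], [0, 0, 0]], [1, [0, 0, 0], [0, 0, 0]], [1, [0, 0, 0], [0, 0, 0]], [1, [0, 0, 0], [0, 0, 0]], [1, [0, 0, 0], [0, 0, 0]], [1, [0, 0, 0], [0, 0, 0]], [1, [0, 0, 0], [0, 0, 0]]])

```text
time: 4.83
tool_pos: [0.4656, -0.2781, 0.0296]
ee_rot: [-3.141, 0.0, -3.141]
force: [0.1, -0.2, 1.2]
width: 0.0317
grip_force: 30.0
```

The grip is good: 31.7 mm wide at 30 N. Now I'll lift and carry it left.

Call:
send_rows(series=[[1, [0, 0, -0.2], [0, 0, 0]], [1, [0, 0, -0.4], [0, 0, 0]], [1, [0, 0, -0.4], [0, 0, 0]]])

```text
time: 5.08
tool_pos: [0.4678, -0.2799, 0.0728]
ee_rot: [-3.137, 0.005, -3.141]
force: [1.2, -0.4, 0.3]
width: 0.0317
grip_force: 30.0
```

Call:
send_rows(series=[[1, [0, 0.25, 0], [0, 0, 0]], [1, [0, 0.6, 0], [0, 0, 0]], [1, [0, 1.0, 0], [0, 0, 0]]])

```text
time: 5.33
tool_pos: [0.4654, -0.1782, 0.069]
ee_rot: [-3.141, 0.001, 3.139]
force: [0.6, 0.1, -0.4]
width: 0.0315
grip_force: 30.0
```

Call:
send_rows(series=[[1, [0, 0.35, 0], [0, 0, 0]], [1, [0, 0.7, 0], [0, 0, 0]], [1, [0, 1.0, 0], [0, 0, 0]]])

```text
time: 5.58
tool_pos: [0.4644, -0.0757, 0.0685]
ee_rot: [3.141, -0.001, -3.141]
force: [-0.1, -0.9, 0.3]
width: 0.0317
grip_force: 30.0
```

Call:
send_rows(series=[[1, [0, 0.35, 0], [0, 0, 0]], [1, [0, 0.7, 0], [0, 0, 0]], [1, [0, 1.0, 0], [0, 0, 0]], [1, [0, 1.0, 0], [0, 0, 0]]])

```text
time: 5.92
tool_pos: [0.4639, 0.0265, 0.0684]
ee_rot: [3.139, -0.002, -3.136]
force: [-1.1, 0.6, 1.1]
width: 0.0314
grip_force: 30.0
```

Call:
send_rows(series=[[1, [0, 0.14, 0.15], [0, 0, 0]], [1, [0, 0.14, 0.3], [0, 0, 0]], [1, [0, 0.14, 0.3], [0, 0, 0]], [1, [0, 0.14, 0.3], [0, 0, 0]]])

```text
time: 6.25
tool_pos: [0.4642, 0.0357, 0.0383]
ee_rot: [3.142, -0.003, -3.141]
force: [-0.6, -0.5, -0.4]
width: 0.0315
grip_force: 30.0
```

```bash
python3 - <<'E'
from h import *
o=readout.get_obs(); print(o['time'],o['tool_pos'],o['ee_rot'],o['force'],o['grip_force'])
i=viewer.get_image('top')[:,:,::-1].copy(); cv2.imwrite('pics/t2.png',i); j=viewer.get_image('wrist')[:,:,::-1]; cv2.imwrite('pics/w3.png',j)
C=cam('wrist',o); np.savez('pics/w3.npz',K=C[0],R=C[1],t=C[2])
cv2.imwrite('pics/v3.png',np.hstack([cv2.resize(i[110:260,225:375],(400,400),interpolation=cv2.INTER_CUBIC),j[:,120:520]]))
print(px(cam('top'),[[.633,.036,.005],[.582,.036,.011]]),px(C,[[.633,.036,.005],[.582,.036,.011]]))
E
```

```text
6.25 [0.46422449 0.03571977 0.03829767] [ 3.14153167e+00 -2.98946545e-03 -3.14146158e+00] [-0.58785702 -0.51000094 -0.39476017] 29.966664612293243
[[290.2628215  177.61645446]
 [290.66860625 192.0289201 ]] [[319.14125889 461.49379783]
 [319.18813751 413.28189672]]
```

View pics/v3.png

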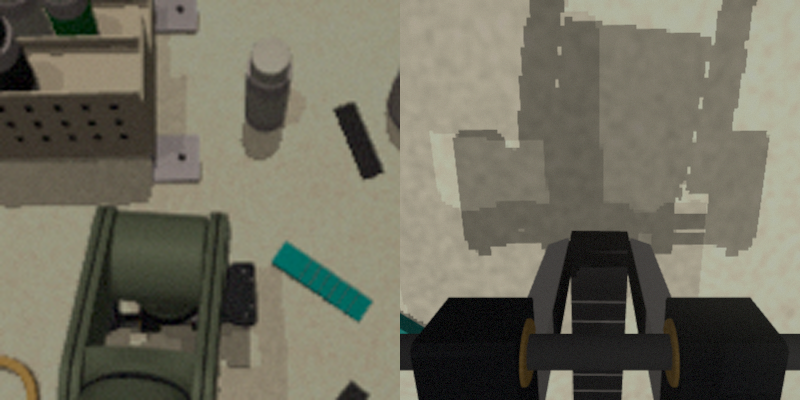

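The top view has the arm over the shim. The wrist view shows the shim straight in the fingers, with its ribs centred. I'll lower it to the counter and advance to about 17 mm under the foot.

Call:
send_rows(series=[[1, [0, 0, 0.05], [0, 0, 0]], [1, [0, 0, 0.1], [0, 0, 0]], [1, [0, 0, 0.1], [0, 0, 0]], [1, [0, 0, 0.1], [0, 0, 0]]])

```text
time: 6.68
tool_pos: [0.4654, 0.0358, 0.0293]
ee_rot: [-3.142, -0.0, 3.141]
force: [0.4, 0.3, -0.5]
width: 0.0314
grip_force: 30.0
```

Call:
send_rows(series=[[1, [-0.1, 0, 0], [0, 0, 0]], [1, [-0.2, 0, 0], [0, 0, 0]], [1, [-0.3, 0, 0], [0, 0, 0]], [1, [-0.4, 0, 0], [0, 0, 0]], [1, [-0.4, 0, 0], [0, 0, 0]]])

```text
time: 7.1
tool_pos: [0.5089, 0.0358, 0.0302]
ee_rot: [-3.141, 0.004, -3.141]
force: [-0.1, 0.4, -1.1]
width: 0.0315
grip_force: 30.0
```

```bash
python3 - <<'E'
from h import *
o=readout.get_obs(); print(o['time'],o['tool_pos'],o['ee_rot'],o['force'],o['ft_torque'])
i=viewer.get_image('scene')[:,:,::-1]; C=cam('scene'); p=px(C,[[.633,.036,.005],[.62,.036,0.001]]); print(p)
u,v=p[0].astype(int); print(u,v); cv2.imwrite('pics/s3.png',cv2.resize(i[v-56:v+56,u-75:u+75],None,fx=5,fy=5,interpolation=cv2.INTER_CUBIC))
E
```

```text
7.1 [0.50888328 0.03576143 0.03015553] [-3.14126486  0.00392215 -3.14142708] [-0.13016901  0.38393689 -1.10901095] [ 0.05392999 -0.00601811  0.03230518]
[[351.22661181 213.65546517]
 [348.14839714 211.73303633]]
351 213
```

View pics/s3.png

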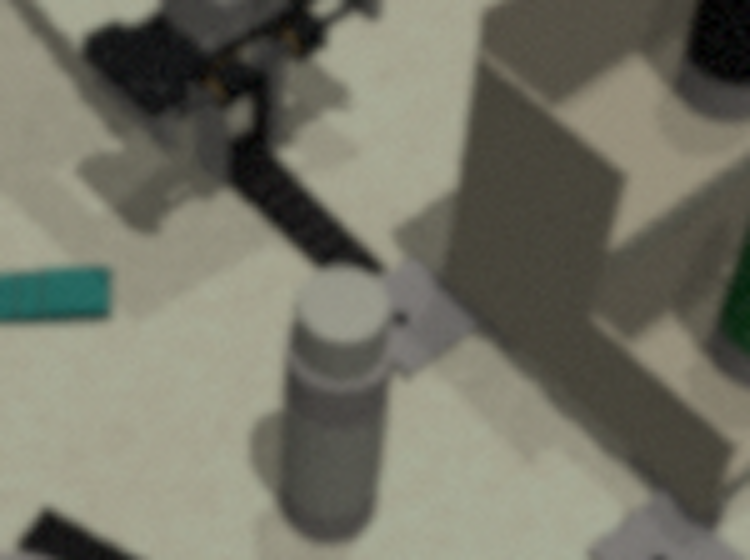

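In the scene view the tip, at about crop (375,270), is just short of the foot's near edge and lined up with its middle. I'll advance slowly.

Call:
send_rows(series=[[1, [-0.05, 0, 0], [0, 0, 0]], [1, [-0.1, 0, 0], [0, 0, 0]], [1, [-0.15, 0, 0], [0, 0, 0]], [1, [-0.2, 0, 0], [0, 0, 0]], [1, [-0.25, 0, 0], [0, 0, 0]], [1, [-0.27, 0, 0], [0, 0, 0]], [1, [-0.27, 0, 0], [0, 0, 0]]])

```text
time: 7.73
tool_pos: [0.5332, 0.0359, 0.0296]
ee_rot: [-3.142, 0.001, -3.141]
force: [-1.2, 0.3, -0.4]
width: 0.0313
grip_force: 30.0
```

Call:
send_rows(series=[[1, [-0.02, 0, 0], [0, 0, 0]], [1, [-0.04, 0, 0], [0, 0, 0]], [1, [-0.05, 0, 0], [0, 0, 0]], [1, [-0.05, 0, 0], [0, 0, 0]], [1, [-0.05, 0, 0], [0, 0, 0]]])

```text
time: 8.15
tool_pos: [0.5374, 0.036, 0.0294]
ee_rot: [3.142, -0.0, -3.141]
force: [0.4, 0.8, -0.9]
width: 0.0313
grip_force: 30.0
```

Call:
send_rows(series=[[1, [-0.02, 0, 0], [0, 0, 0]], [1, [-0.03, 0, 0], [0, 0, 0]], [1, [-0.03, 0, 0], [0, 0, 0]], [1, [-0.03, 0, 0], [0, 0, 0]]])

```text
time: 8.48
tool_pos: [0.5405, 0.036, 0.0295]
ee_rot: [3.142, 0.0, -3.141]
force: [0.1, -0.6, -1.1]
width: 0.0316
grip_force: 30.0
```

Call:
send_rows(series=[[1, [-0.02, 0, 0], [0, 0, 0]], [1, [-0.03, 0, 0], [0, 0, 0]], [1, [-0.03, 0, 0], [0, 0, 0]], [1, [-0.03, 0, 0], [0, 0, 0]]])

```text
time: 8.82
tool_pos: [0.5435, 0.036, 0.0295]
ee_rot: [-3.142, 0.0, -3.141]
force: [-1.2, -0.1, 0.2]
width: 0.0318
grip_force: 30.0
```

Call:
send_rows(series=[[1, [-0.02, 0, 0], [0, 0, 0]], [1, [-0.03, 0, 0], [0, 0, 0]], [1, [-0.03, 0, 0], [0, 0, 0]], [1, [-0.03, 0, 0], [0, 0, 0]]])

```text
time: 9.15
tool_pos: [0.5466, 0.036, 0.0295]
ee_rot: [-3.142, 0.0, -3.141]
force: [-0.3, 0.2, 0.2]
width: 0.0313
grip_force: 30.0
```

Call:
send_rows(series=[[1, [-0.02, 0, 0], [0, 0, 0]], [1, [-0.03, 0, 0], [0, 0, 0]], [1, [-0.03, 0, 0], [0, 0, 0]], [1, [-0.03, 0, 0], [0, 0, 0]]])

```text
time: 9.48
tool_pos: [0.5496, 0.036, 0.0294]
ee_rot: [-3.142, 0.0, -3.141]
force: [0.2, 0.5, 0.2]
width: 0.0314
grip_force: 30.0
```

Call:
send_rows(series=[[1, [-0.02, 0, 0], [0, 0, 0]], [1, [-0.02, 0, 0], [0, 0, 0]], [1, [-0.02, 0, 0], [0, 0, 0]]])

```text
time: 9.73
tool_pos: [0.5516, 0.036, 0.0295]
ee_rot: [-3.142, 0.0, -3.141]
force: [-0.9, -0.3, -0.5]
width: 0.0315
grip_force: 30.0
```

Call:
send_rows(series=[[1, [-0.02, 0, 0], [0, 0, 0]], [1, [-0.02, 0, 0], [0, 0, 0]], [1, [-0.02, 0, 0], [0, 0, 0]]])

```text
time: 9.98
tool_pos: [0.5536, 0.036, 0.0295]
ee_rot: [-3.142, 0.0, -3.141]
force: [-0.1, 0.2, -0.3]
width: 0.0315
grip_force: 30.0
```

Call:
send_rows(series=[[1, [-0.02, 0, 0], [0, 0, 0]], [1, [-0.02, 0, 0], [0, 0, 0]], [1, [-0.02, 0, 0], [0, 0, 0]]])

```text
time: 10.23
tool_pos: [0.5557, 0.036, 0.0295]
ee_rot: [3.142, 0.0, -3.141]
force: [0.6, 0.1, -1.1]
width: 0.0316
grip_force: 30.0
```

Call:
send_rows(series=[[1, [-0.02, 0, 0], [0, 0, 0]], [1, [-0.02, 0, 0], [0, 0, 0]], [1, [-0.02, 0, 0], [0, 0, 0]]])

```text
time: 10.48
tool_pos: [0.557, 0.0361, 0.0292]
ee_rot: [3.142, -0.001, -3.141]
force: [-1.1, -0.0, 1.1]
width: 0.0317
grip_force: 30.0
```

Call:
send_rows(series=[[1, [-0.02, 0, 0], [0, 0, 0]], [1, [-0.02, 0, 0], [0, 0, 0]], [1, [-0.02, 0, 0], [0, 0, 0]], [1, [-0.02, 0, 0], [0, 0, 0]]])

```text
time: 10.82
tool_pos: [0.558, 0.0361, 0.029]
ee_rot: [3.141, -0.003, -3.141]
force: [-5.0, 0.4, 1.7]
width: 0.0314
grip_force: 30.0
```

Drag has begun at 5 N. I'll add one small step, then let it settle.

Call:
send_rows(series=[[1, [-0.01, 0, 0], [0, 0, 0]], [1, [-0.01, 0, 0], [0, 0, 0]], [1, [-0.01, 0, 0], [0, 0, 0]], [1, [-0.01, 0, 0], [0, 0, 0]], [1, [-0.01, 0, 0], [0, 0, 0]], [1, [-0.01, 0, 0], [0, 0, 0]], [1, [-0.01, 0, 0], [0, 0, 0]], [1, [-0.01, 0, 0], [0, 0, 0]]])

```text
time: 11.48
tool_pos: [0.5582, 0.0361, 0.029]
ee_rot: [3.142, -0.005, -3.141]
force: [-6.8, 0.3, 3.3]
width: 0.0316
grip_force: 30.0
```

Call:
send_rows(series=[[1, [0, 0, 0], [0, 0, 0]], [1, [0, 0, 0], [0, 0, 0]], [1, [0, 0, 0], [0, 0, 0]], [1, [0, 0, 0], [0, 0, 0]], [1, [0, 0, 0], [0, 0, 0]], [1, [0, 0, 0], [0, 0, 0]]])

```text
time: 11.98
tool_pos: [0.5582, 0.0361, 0.029]
ee_rot: [3.142, -0.005, -3.141]
force: [-6.9, -0.3, 3.9]
width: 0.0313
grip_force: 30.0
```

The push has settled at about 7 N drag, with the tip about 41 mm under the edge, which is inside the expected 26 to 53 mm. The hold is steady and the grip is 30 N. Handing in.

```bash
python3 -c "
from h import *
o=readout.get_obs();print(o['time'],o['force'],o['grip_force']);print(ctrl.sign_off())"
```

```text
11.9833 [-6.942746   -0.30215582  3.88297391] 29.979696571826935
the job is handed in; nothing more can be done
None
```

I handed the job in at 12 s with the shim still gripped at 30 N, thin end an estimated 41 mm under the middle of the near right foot and dragging at about 7 N; the sign-off returned no verdict.

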